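# Hold a meter module against the sprung contact block of an assembly jig

## Robot

A 7-joint arm with a two-finger parallel gripper is mounted at the origin on the work surface. World frame = base frame: x ahead of the robot, y to its left, z up, the work surface at z = 0. Lengths are in m, angles in degrees, forces in N, time in s.
With the tool pointing down it reaches from about 0.425 to 0.875 m from the base axis. Payload 4.7 kg.
Tool frame: the origin (TCP) lies at the very end of the fingers, on their centre line; the grasp point (between the pads) lies 19 mm behind it; z points along the fingers, y is the direction in which the jaws open and shut (so a half turn about z gives the same grasp; the last joint's range is limited). The gripper opens to 87 mm and grips with 3 to 60 N. Pads are 19 mm wide; open, the fingers measure 117 mm over their backs; the gripper's body (75 mm by 190 mm) begins 51 mm behind the grasp point.
Start: joints at [69.506, 18.392, -4.016, 83.108, 1.295, 78.541, -3.26], TCP at [0.236, -0.606, 0.223] pointing down, gripper open.
Joint ranges: [-163.93, 163.93], [-17.29, 119.83], [-79.2, 71.16], [3.27, 140.29], [-89.18, 269.18], [5.43, 117.66], [-154.24, 154.24]. Speed limits (degrees/s): [147.25, 147.25, 180, 180, 180, 180, 180].

## Interface

Orientations are given as [roll, pitch, yaw] about the fixed x, y, z axes, in that order (R = Rz(yaw) Ry(pitch) Rx(roll)).
In Python, from cell import monitor, imaging, ticket, spot_in, pinpoint gives the robot as it stands.
- The arm moves only by the tool servo_tool, never from a script. Its argument "targets" is a list of rows, each a list of 5 numbers: the opening in per cent of the stroke, from 0 (shut) to 100 (fully open), then the shift along the tool's x, y, z in m, then the turn about the tool's z in rad. In form: [[grip, dx, dy, dz, turn], ...]. A call has 1 to 5 rows; each row is the pose to reach, as a shift and turn from the pose commanded when the call began, along the tool's axes at that moment; what a row does not reach only later rows make up. A row lasts 1/8 s, in which the tool goes at most 62.5 mm and 10.7 degrees, less where a joint would pass 70% of its speed; a pose out of reach is approached as far as the arm can. A call with a gripper value outside its range is refused whole. The fingers move at their own pace and stop on an object; "grip_force" is the grip in N (left out, the last holds). Time passes only in rows, so rows that repeat a pose let the fingers close. It gives the time, the measured TCP pose, the force and the opening at its end, in the units of the state.
- monitor.get_obs(): the state, without advancing time (a new reading comes with each control period).
- imaging.read_camera(name): name is "scene" or "side" or "wrist"; returns a dict with "frame" (420x560x3 uint8, blue, green, red), "depth" (420x560 float32, m along the optical axis (not along the pixel's ray), 0 where there is no reading), "K" (3x3 intrinsics, pixels), "world_from_camera" (4x4, takes a point from camera to world coordinates). Camera axes: x right, y down, z forward; pixel columns grow to the right and rows downward; lengths in m; the calibration is good to about 2 mm. A picture is of the moment at which its call begins.
- ticket.sign_off(): hands the job in, once; it reports no verdict.
Trained networks look in the newest picture that a camera, given by its name, has taken for a name from the list of things; names that differ only in an ending like _2 or _b are one class to them, and where a whole thing is asked for, a point or a joint stands for the part that bears it (a point fixed in the world has none). Each returns a list of dicts, best first, with "confidence" (0 to 1); they miss things now and then, are a little off and sometimes report something else, mostly with a low value. They report only what shows in the picture. A call takes as long as a camera call. They do not tell look-alikes from the thing itself.
- spot_in(camera, label): "at" ([column, row] in pixels, amid what is visible of it).
- pinpoint(camera, label): "at" ([column, row] in pixels: a listed point, or the origin of a listed thing).
The state is a dict: "time_s": time; "qpos": joint angles; "joint_velocities": joint speeds; "effort": joint torques, N m; "tool_pos": TCP position; "tool_rot": TCP orientation; "force": force on the tool from outside, world axes, zero at the start; "wrist_torque": the same for the moment, N m; "grip_width": finger opening in m.
Only numpy, scipy, OpenCV 4.12 (cv2) and the standard library are available. Lean on these libraries where they do the work, as an engineer would, in place of code of your own. Each camera call takes 0.05 s, during which the arm holds its last target.

## Task

Set the green meter module upright in the nest of the jig's carriage, its black connector end towards the orange contact block, then slide the carriage along until the module meets the block, and keep pushing so that the carriage presses the module on the sprung contacts with a steady 10 N or so (pointer in the green band) while a colleague fastens it. Press gently, never above 20 N, since the contacts are easily crushed. Finish while still holding that push, without letting go, and leave the grey module and the other things on the bench where they are.

Things in the scene. Friction and masses are not known exactly. Their poses are not given: they have to be found in the camera images.
- green_module_center (a point): centre (half-way up) of the loose green meter module: box 50 mm (its x) by 64 mm (its y) by 56 mm tall (z up), 0.25 to 0.5 kg, cream meter window on top; its +y end is the black connector end with a brass patch. Grip it across the 50 mm width, in the upper half, so that the fingertips clear the nest's cheeks
- green_module_front (a point): centre of the green module's connector end face, 32 mm from its centre along its +y
- grey_module_center (a point): centre of a grey module of the same shape and size, standing upright on the bench like the green one; not wanted, leave alone
- nest (a point): where the green module's centre belongs in the carriage: on the nest floor (28 mm below), rear against the back wall (32 mm behind, -y; 66 mm wide, 36 mm above the floor). y runs along the slide to the contact block, x across, z up. Side cheeks 58 mm apart (4 mm play a side), 58 mm long, 13 mm tall, flared; front open. Set down up to 10 mm too far forward, it is pushed home on meeting the block
- handle (a point): on the axis of the carriage's handle post (22 mm square, black, red top), axes as the nest; 18 mm below the post's top, 45 mm above the carriage plate (= nest floor), 108 mm behind (-y of) the nest point; back wall 70 mm away. Can be gripped from above either way, or pushed
- carriage (a joint): travel of the carriage along the rails, m, growing towards the contact block (+y of the nest); 0 at the far end, limit 0.165; a module seated against the back wall meets the block at 0.135. About 1 N of friction: it does not stay put against the block's spring
- block (a joint): how far the orange sprung contact block is pushed in, m: 0 free, 0.020 solid stop. Spring 1.2 N per mm, no preload: 10 N is 0.0083. A black pointer on the block moves over a white scale on the robot's side; the green band spans about 0.005 to 0.0135 (6 to 16 N), red lies beyond
- contact_face (a point): middle of the contact block's face (50 mm wide, 40 mm tall) that looks to the carriage; axes as the nest; it moves with the block
- drum_housing: round green drum housing, 150 mm across, 80 mm tall, origin under its centre; leave alone
- screwdriver: screwdriver lying on the bench beyond the jig, origin under its middle; leave alone
- screw_jar: jar of screws, 56 mm across, 70 mm tall, origin under its centre; leave alone
Mind the look-alikes: they are no part of the job. What is shaped like the part that bears green_module_center but purple or red is not meant.

How it is judged:
By the outcome, as a careful person would: the job done as asked, in the order asked, and still so for the second after the job is handed in, while the arm keeps its last pose, push and grip.
It also fails if it takes over 54 s, if anything falls off the work surface, if the arm or the gripper's body presses on something with over 40 N, if the wrist force passes 120 N, or if a joint passes its speed limit or range.

## Working session

There is one attempt and no reset: what is moved stays moved. The work goes in short steps, Python scripts to look and compute and a tool call to move; the robot and the scene stay as the last step left them, time stands still between calls to the robot, and variables do not carry over. Pictures are saved under pics/ and viewed, and the job is handed in when it is done.

Besides the shell and the picture viewer there is one more tool, called after ">>>" by a JSON object that holds its "api" and its "payload", one argument or row to a line. servo_tool: Moves the arm, as the interface text tells. Its arguments: {"type":"object","properties":{"targets":{"type":"array","items":{"type":"array","items":{"type":"number"}}},"grip_force":{"type":"number"}},"required":["targets"]}

```bash
mkdir -p pics; ls
cat > h.py <<'E'
import numpy as np, cv2
from cell import monitor, imaging, ticket, spot_in, pinpoint
def P(c,u,v,r=2):
    d=c["depth"]; u0,v0=int(round(u)),int(round(v))
    w=d[max(0,v0-r):v0+r+1,max(0,u0-r):u0+r+1]; w=w[w>0]; z=np.median(w)
    K=c["K"]; p=np.array([(u-K[0,2])/K[0,0]*z,(v-K[1,2])/K[1,1]*z,z,1]); return (c["world_from_camera"]@p)[:3]
def cloud(c):
    d=c["depth"];K=c["K"];v,u=np.mgrid[:d.shape[0],:d.shape[1]]
    p=np.stack([(u-K[0,2])/K[0,0]*d,(v-K[1,2])/K[1,1]*d,d,np.ones_like(d)],-1)
    q=(p@c["world_from_camera"].T)[...,:3]; q[d<=0]=np.nan; return q
def proj(c,p):
    q=np.linalg.inv(c["world_from_camera"])@np.append(p,1); q=c["K"]@q[:3]; return q[:2]/q[2]
E
python3 - <<'E'
from h import *
np.set_printoptions(precision=4,suppress=True)
o=monitor.get_obs();print(o)
for n in ["scene","side","wrist"]:
    c=imaging.read_camera(n);cv2.imwrite(f"pics/{n}0.png",c["frame"])
    np.savez(f"{n}0.npz",**c)
    print(n,c["world_from_camera"])
    for l in ["green_module_center","green_module_front","grey_module_center","nest","handle","contact_face"]:
        r=pinpoint(n,l)
        print(l,[(np.round(x["at"],1),round(x["confidence"],2),P(c,*x["at"])) for x in r[:3]])
E
```

```text
pics
{'time_s': 0.0, 'qpos': array([69.506 , 18.44  , -4.0151, 83.1774,  1.2937, 78.54  , -3.2588]), 'joint_velocities': array([ 0.0336,  0.0053,  0.007 , -0.0232,  0.0607,  0.0121, -0.0063]), 'effort': array([  0.0004, -49.1287,  -0.4036, -31.253 ,  -0.0639,   0.0438,
         0.0002]), 'tool_pos': array([ 0.2359, -0.6051,  0.2214]), 'tool_rot': array([-179.8878,    0.0047,   21.3043]), 'force': array([-0.5749,  0.3436,  0.0725]), 'wrist_torque': array([ 0.0104, -0.0267, -0.0342]), 'grip_width': 0.08689789886800599}
scene [[-0.7542  0.3756 -0.5387  1.2026]
 [ 0.6565  0.4509 -0.6047  0.5779]
 [ 0.0158 -0.8097 -0.5866  0.733 ]
 [ 0.      0.      0.      1.    ]]
green_module_center [(array([251. , 191.4]), 0.89, array([ 0.584 , -0.2457,  0.0457])), (array([182.6, 185. ]), 0.85, array([ 0.7155, -0.4005,  0.0446])), (array([219.8, 174.9]), 0.82, array([ 0.5988, -0.3807,  0.0427]))]
green_module_front [(array([233. , 173.9]), 0.95, array([ 0.5586, -0.3688,  0.0362])), (array([253.9, 161.5]), 0.87, array([ 0.4406, -0.4159,  0.0161])), (array([180.2, 191.3]), 0.69, array([ 0.7215, -0.4094,
[... 966 characters left out ...]
  0.0423])), (array([304.9, 202.1]), 0.6, array([ 0.5581, -0.2463,  0.0307]))]
grey_module_center [(array([347.5, 203.4]), 0.94, array([ 0.4483, -0.2324,  0.04  ]))]
nest [(array([293.9, 273.7]), 0.81, array([0.5569, 0.0448, 0.032 ]))]
handle [(array([308.7, 236.3]), 0.72, array([ 0.5322, -0.0189,  0.0805])), (array([296.9, 273. ]), 0.51, array([0.551 , 0.0438, 0.0335]))]
contact_face [(array([273. , 327.7]), 0.73, array([0.5692, 0.2336, 0.0813]))]
wrist [[ 0.3631 -0.9029 -0.2301  0.3002]
 [-0.9317 -0.3519 -0.0897 -0.5817]
 [ 0.      0.2469 -0.969   0.385 ]
 [ 0.      0.      0.      1.    ]]
green_module_center []
green_module_front []
grey_module_center []
nest []
handle []
contact_face []
```

View pics/scene0.png

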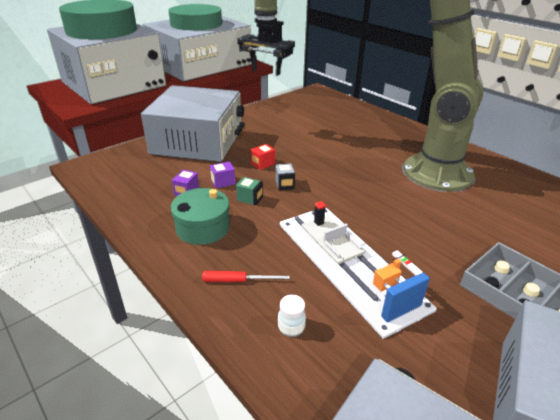

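View pics/side0.png

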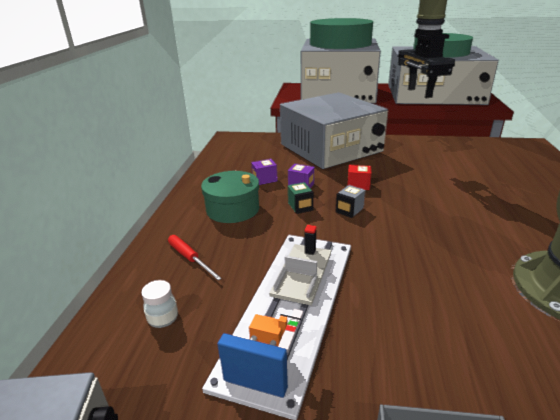

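View pics/wrist0.png

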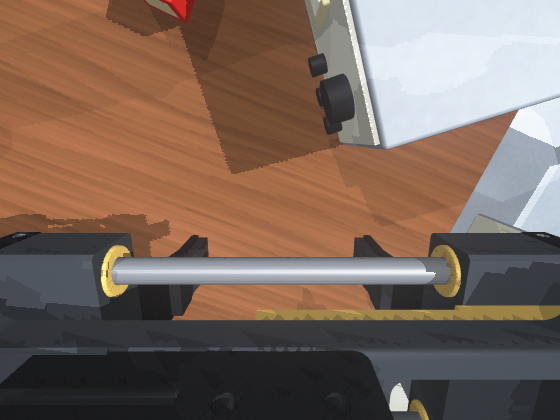

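Run:
```python
import numpy as np,cv2
f=np.load("scene0.npz")["frame"][140:230,150:330];a=cv2.resize(f,None,fx=4,fy=4,interpolation=cv2.INTER_CUBIC)
cv2.imwrite("pics/crop_scene0.png",a)
f=np.load("side0.npz")["frame"][150:350,220:420];a=cv2.resize(f,None,fx=3,fy=3,interpolation=cv2.INTER_CUBIC)
cv2.imwrite("pics/crop_side0.png",a)
```

```text
(no output)
```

View pics/crop_scene0.png

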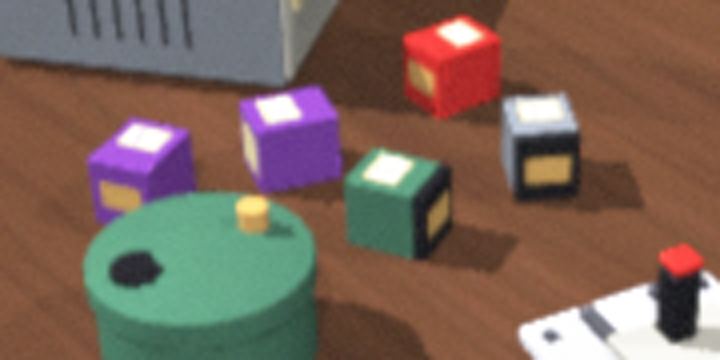

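View pics/crop_side0.png

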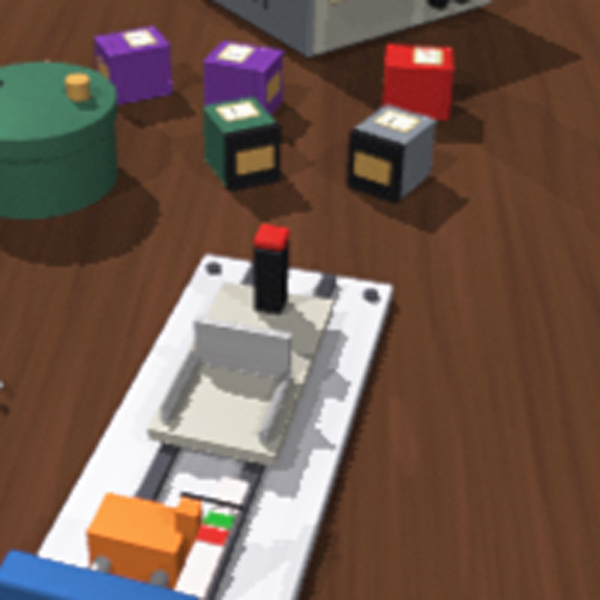

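The candidates in the scene picture are the green module (250,191), purple ones at (185,184) and (222,175), a red one at (263,156) and a grey one at (286,177). Only (250,191) is green with a black connector end and brass patch, and the crop confirms it. The connector end faces roughly +y. Next I'll measure the poses from the clouds.

Run:
```python
from h import *
np.set_printoptions(precision=4,suppress=True)
for n in ["scene","side"]:
    c=dict(np.load(f"{n}0.npz")); q=cloud(c); f=c["frame"].astype(int)
    hsv=cv2.cvtColor(c["frame"],cv2.COLOR_BGR2HSV)
    # green top
    m=(abs(q[...,0]-.575)<.08)&(abs(q[...,1]+.262)<.08)&(q[...,2]>.05)&(q[...,2]<.066)
    m=cv2.morphologyEx(m.astype(np.uint8),cv2.MORPH_OPEN,np.ones((2,2)))>0
    nn,lab,st,ce=cv2.connectedComponentsWithStats(m.astype(np.uint8))
    for i in range(1,nn):
        if st[i,4]<40: continue
        p=q[lab==i]; r=cv2.minAreaRect((p[:,:2]*1000).astype(np.float32)); print(n,"top comp",st[i],ce[i],np.median(p[:,2]),r, np.median(hsv[lab==i],0))
    # jig masks
    J=(q[...,0]>.4)&(q[...,0]<.8)&(q[...,1]>-.12)&(q[...,1]<.35)
    red=J&((hsv[...,0]<6)|(hsv[...,0]>174))&(hsv[...,1]>170)&(hsv[...,2]>90)&(q[...,2]>.07)
    p=q[red];print("redtop",len(p),p.mean(0) if len(p) else 0,np.median(p[:,2]))
    p=p[p[:,2]>np.median(p[:,2])-.004]; print(cv2.minAreaRect((p[:,:2]*1000).astype(np.float32)))
    org=J&(hsv[...,0]>6)&(hsv[...,0]<20)&(hsv[...,1]>190)&(hsv[...,2]>150)&(q[...,2]>.02)
    p=q[org];print("orange",len(p),p.min(0),p.max(0)); 
    blk=J&(hsv[...,0]>100)&(hsv[...,0]<125)&(hsv[...,1]>150)&(q[...,2]>.04)
    p=q[blk]
    if len(p): print("blue",len(p),p.min(0),p.max(0),cv2.minAreaRect((p[:,:2]*1000).astype(np.float32)))
    wh=J&(hsv[...,1]<40)&(hsv[...,2]>150)&(q[...,2]>.003)&(q[...,2]<.02)
    p=q[wh];print("white",len(p),np.median(p[:,2]),cv2.minAreaRect((p[:,:2]*1000).astype(np.float32)))
```

```text
scene top comp [237 178  27  14 241] [250.     184.3776] nan ((536.17236328125, -276.94586181640625), (126.18506622314453, 56.758811950683594), 18.519168853759766) [ 75.  53. 166.]
redtop 67 [0.5302 0.     0.0939] 0.09477403695923936
((535.383056640625, 103.39860534667969), (289.6402893066406, 21.762699127197266), 87.15702056884766)
orange 27 [0.5484 0.2335 0.0516] [0.6063 0.2447 0.0897]
blue 996 [0.5455 0.2687 0.0401] [0.6418 0.3044 0.1014] ((592.2775268554688, 286.1319580078125), (20.733386993408203, 98.22579956054688), 79.1413803100586)
white 4302 0.01216068384896335 ((635.682861328125, 87.02287292480469), (433.2080993652344, 324.9771728515625), 77.50145721435547)
side top comp [288 184  26  15 254] [300.622  190.6575] nan ((574.1934814453125, -301.7393493652344), (65.48776245117188, 136.70872497558594), 1.4818233251571655) [ 76.   55.  119.5]
redtop 117 [0.534  0.0655 0.0942] 0.0945456149184189
((537.83837890625, 103.54724884033203), (292.0540466308594, 22.04498291015625), 87.08894348144531)
orange 332 [0.5495 0.2161 0.056 ] [0.6052 0.2463 0.0985]
blue 2447 [0.5425 0.2662 0.04  ] [0.641  0.3049 0.1003] ((591.8157958984375, 285.51885986328125), (22.823102951049805, 98.20287322998047), 78.96073913574219)
white 6089 0.011595020311030546 ((639.5394287109375, 87.66986083984375), (431.5732116699219, 318.1441345214844), 78.87538146972656)
```

Run:
```python
from h import *
np.set_printoptions(precision=4,suppress=True)
A=np.radians(79.1);sy=np.array([np.cos(A),np.sin(A)]);sx=np.array([sy[1],-sy[0]])
for n in ["scene","side"]:
    c=dict(np.load(f"{n}0.npz")); q=cloud(c); hsv=cv2.cvtColor(c["frame"],cv2.COLOR_BGR2HSV)
    # green module: all top points
    m=(abs(q[...,0]-.575)<.055)&(abs(q[...,1]+.262)<.055)
    p=q[m&(q[...,2]>.053)&(q[...,2]<.061)]; r=cv2.minAreaRect((p[:,:2]*1000).astype(np.float32)); print(n,"green top",len(p),np.median(p[:,2]),r)
    p=q[m&(q[...,2]>.012)&(q[...,2]<.064)]; r=cv2.minAreaRect((p[:,:2]*1000).astype(np.float32)); print("  all",len(p),r)
    # post
    m=(abs(q[...,0]-.535)<.03)&(abs(q[...,1]+.025)<.03)
    p=q[m&(q[...,2]>.088)]; print("post top",len(p),np.median(p[:,2]),cv2.minAreaRect((p[:,:2]*1000).astype(np.float32)))
    p=q[m&(q[...,2]>.05)]; print("post all",len(p),cv2.minAreaRect((p[:,:2]*1000).astype(np.float32)))
    # jig coords relative to post approx
    o=np.array([.535,-.025]); d=q[...,:2]-o; Y=d@sy; X=d@sx; Z=q[...,2]
    m=(abs(X)<.05)&(Y>-.06)&(Y<.31)
    print("plate z",np.nanmedian(Z[m&(Y>.09)&(Y<.12)&(abs(X)<.02)]))
    w=m&(Z>.05)&(Y>.04)&(Y<.11); print("wall",w.sum(),np.nanpercentile(Y[w],[5,50,95]),np.nanpercentile(X[w],[1,50,99]),np.nanpercentile(Z[w],[50,99]))
    k=m&(Z>.038)&(Z<.05)&(Y>.09)&(Y<.16); print("cheeks X",k.sum(),np.nanpercentile(X[k&(X<0)],[5,50,95]) if (k&(X<0)).any() else 0,np.nanpercentile(X[k&(X>0)],[5,50,95]) if (k&(X>0)).any() else 0, np.nanpercentile(Y[k],[2,98]))
    b=m&(Z>.045)&(Y>.18)&(Y<.285); print("block",b.sum(),np.nanpercentile(Y[b],[1,5,50]),np.nanpercentile(X[b],[1,50,99]),np.nanpercentile(Z[b],[50,99]))
    b=m&(Z>.06)&(Y>.285); print("blue",b.sum(),np.nanpercentile(Y[b],[1,5,50]))
```

```text
scene green top 219 0.05663995097083785 ((570.8400268554688, -271.6851806640625), (53.58637619018555, 65.14595794677734), 28.827953338623047)
  all 539 ((571.156005859375, -272.4071044921875), (54.53656768798828, 66.14936828613281), 27.51565170288086)
post top 57 0.09447317089061202 ((527.9066772460938, -30.5956974029541), (20.864728927612305, 21.462202072143555), 80.03905487060547)
post all 188 ((528.7810668945312, -28.937171936035156), (23.00393295288086, 24.871335983276367), 1.844440221786499)
plate z 0.0322630052602092
wall 163 [0.0641 0.0681 0.0701] [-0.0387 -0.0049  0.0271] [0.0613 0.0697]
cheeks X 84 [-0.0412 -0.038  -0.0345] [0.0275 0.0288 0.0301] [0.0919 0.1296]
block 718 [0.2296 0.2408 0.2607] [-0.0484 -0.0073  0.0209] [0.0811 0.0986]
blue 159 [0.286  0.289  0.3062]
side green top 231 0.05616274400319837 ((573.8472290039062, -272.7771301269531), (51.007774353027344, 66.95528411865234), 27.22901725769043)
  all 568 ((574.28955078125, -273.03656005859375), (51.271793365478516, 69.26868438720703), 27.58656883239746)
post top 81 0.093860917203902 ((530.31884765625, -30.039091110229492), (22.518117904663086, 21.363601684570312), 78.68949890136719)
post all 262 ((530.3851928710938, -29.328712463378906), (23.937294006347656, 21.512184143066406), 78.68949890136719)
plate z 0.031793307479195176
wall 290 [0.0656 0.0691 0.0711] [-0.0356 -0.0034  0.0296] [0.0607 0.0692]
cheeks X 129 [-0.0384 -0.0361 -0.032 ] [0.0264 0.0296 0.0329] [0.0914 0.1308]
block 1188 [0.2295 0.241  0.263 ] [-0.0493 -0.0138  0.0222] [0.0814 0.0982]
blue 268 [0.2859 0.288  0.3062]
```

```bash
cat >> h.py <<'E'
def go(t,yaw,o=None):
    o=o or monitor.get_obs(); y=np.radians(o["tool_rot"][2]); d=np.array(t)-o["tool_pos"]
    c,s=np.cos(y),np.sin(y); 
    print("shift x %.4f y %.4f z %.4f turn %.4f"%(c*d[0]+s*d[1], s*d[0]-c*d[1], -d[2], -np.radians((yaw-o["tool_rot"][2]+180)%360-180)), "pos",np.round(o["tool_pos"],4),"rot",np.round(o["tool_rot"],2),"F",np.round(o["force"],2),"w",round(o["grip_width"],4),"t",round(o["time_s"],2),"q",np.round(o["qpos"],0))
E
python3 - <<'E'
from h import *
go([.5725,-.2722,.14],117.5)
for n in ["scene","side"]:
    c=dict(np.load(f"{n}0.npz")); q=cloud(c)
    m=(abs(q[...,0]-.72)<.12)&(abs(q[...,1]+.22)<.12)&(q[...,2]>.072); p=q[m]
    print(n,len(p),cv2.minEnclosingCircle((p[:,:2]*1000).astype(np.float32)),np.nanmax(p[:,2]))
E
```

```text
shift x 0.4345 y -0.1884 z 0.0826 turn -1.6790 pos [ 0.2361 -0.6056  0.2226] rot [180.    0.   21.3] F [-0.25 -0.22 -0.75] w 0.0871 t 1.05 q [70. 18. -4. 83.  1. 79. -3.]
scene 1636 ((751.224853515625, -246.36175537109375), 76.64986419677734) 0.10226350571419707
side 1302 ((754.2877197265625, -245.98147583007812), 76.23623657226562) 0.10137312477801314
```

Run:
```python
from h import *
for n in ["scene","side"]:
    c=dict(np.load(f"{n}0.npz")); q=cloud(c)
    m=(abs(q[...,0]-.72)<.12)&(abs(q[...,1]+.22)<.12)&(q[...,2]>.088); p=q[m]
    print(n,len(p),np.nanmin(p,0),np.nanmax(p,0))
```

```text
scene 169 [ 0.69829049 -0.27035116  0.08800015] [ 0.79809641 -0.20706299  0.10226351]
side 104 [ 0.70374014 -0.26223106  0.08802008] [ 0.81448573 -0.2266247   0.10137312]
```

>>> {"api": "servo_tool", "payload": {
  "targets": [
    [100,0.05,-0.022,0.01,-0.186],
    [100,0.1,-0.043,0.02,-0.37],
    [100,0.155,-0.067,0.02,-0.55],
    [100,0.21,-0.091,0.02,-0.74],
    [100,0.265,-0.115,0.02,-0.92]
  ]
}}

```text
time_s: 1.68
tool_pos: [0.4424, -0.4008, 0.2029]
tool_rot: [180.0, 0.0, 74.4]
force: [0.5, -0.6, -0.3]
grip_width: 0.087
```

Knob and body are clear. I'll carry on to the hover pose.

Run:
```python
from h import *
go([.5725,-.2722,.12],117.5)
```

```text
shift x 0.1589 y 0.0905 z 0.0829 turn -0.7531 pos [ 0.4424 -0.4008  0.2029] rot [1.7996e+02 3.0000e-02 7.4350e+01] F [ 0.45 -0.63 -0.29] w 0.087 t 1.68 q [ 56.  14. -20.  92.   5.  75.  20.]
```

>>> {"api": "servo_tool", "payload": {
  "targets": [
    [100,0.032,0.018,0.015,-0.15],
    [100,0.064,0.036,0.03,-0.3],
    [100,0.096,0.054,0.05,-0.45],
    [100,0.128,0.072,0.065,-0.6],
    [100,0.159,0.09,0.082,-0.753]
  ]
}}

```text
time_s: 2.3
tool_pos: [0.5724, -0.2734, 0.1203]
tool_rot: [180.0, 0.0, 117.4]
force: [-0.3, -0.6, 0.9]
grip_width: 0.087
```

Run:
```python
from h import *
go([.5725,-.2722,.028],117.5)
c=imaging.read_camera("wrist");cv2.imwrite("pics/wrist1.png",c["frame"]);np.savez("wrist1.npz",**c)
q=cloud(c)
m=(abs(q[...,0]-.5725)<.055)&(abs(q[...,1]+.272)<.055)&(q[...,2]>.05)&(q[...,2]<.062)
p=q[m];print(len(p),np.median(p[:,2]),cv2.minAreaRect((p[:,:2]*1000).astype(np.float32)))
```

```text
shift x 0.0011 y 0.0006 z 0.0923 turn -0.0011 pos [ 0.5724 -0.2734  0.1203] rot [1.7999e+02 4.0000e-02 1.1744e+02] F [-0.3  -0.62  0.88] w 0.087 t 2.3 q [ 46.  23. -29.  92.  12.  68.  42.]
4577 0.0563999186952619 ((573.0468139648438, -273.4114685058594), (49.98601531982422, 63.177642822265625), 26.841426849365234)
```

View pics/wrist1.png

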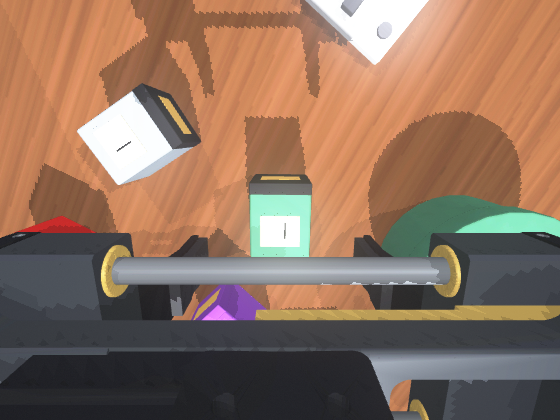

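The green module (280,215) is centred between the fingers, with its connector towards the top of the image. The purple one at (220,300) sits behind it, so I'll check its clearance.

Run:
```python
from h import *
o=monitor.get_obs();y=np.radians(117.4);tx=np.array([np.cos(y),np.sin(y)]);ty=np.array([np.sin(y),-np.cos(y)])
for n in ["scene","side","wrist"]:
    c=dict(np.load("wrist1.npz" if n=="wrist" else f"{n}0.npz")); q=cloud(c);hsv=cv2.cvtColor(c["frame"],cv2.COLOR_BGR2HSV)
    m=(hsv[...,0]>125)&(hsv[...,0]<155)&(hsv[...,1]>90)&(q[...,2]>.02)&(q[...,2]<.07)&(np.hypot(q[...,0]-.573,q[...,1]+.273)<.14)
    d=q[m][:,:2]-o["tool_pos"][:2]; 
    if len(d): print(n,len(d),"x",np.percentile(d@tx,[1,99]),"y",np.percentile(d@ty,[1,99]))
```

```text
scene 280 x [-0.13663112 -0.08038983] y [-0.08545803 -0.01848518]
side 319 x [-0.1307773  -0.08233377] y [-0.0896642  -0.01516821]
wrist 1171 x [-0.11069075 -0.08170478] y [-0.08196549 -0.0309255 ]
```

Purple is 80 mm behind, so it's clear. I'll descend.

>>> {"api": "servo_tool", "payload": {
  "targets": [
    [100,0,0.0,0.03,0],
    [100,0,0.0,0.06,0],
    [100,0,0.0,0.08,0],
    [100,0,0.0,0.092,0],
    [100,0,0.0,0.092,0]
  ]
}}

```text
time_s: 2.98
tool_pos: [0.5712, -0.2741, 0.0281]
tool_rot: [-180.0, -0.0, 117.1]
force: [-0.3, 0.5, -0.3]
grip_width: 0.0868
```

>>> {"api": "servo_tool", "payload": {
  "targets": [
    [50,0,0,0,0],
    [50,0,0,0,0],
    [50,0,0,0,0],
    [50,0,0,0,0],
    [50,0,0,0,0]
  ],
  "grip_force": 20
}}

```text
time_s: 3.6
tool_pos: [0.5718, -0.2741, 0.0288]
tool_rot: [180.0, 0.0, 117.2]
force: [0.0, 1.5, 1.5]
grip_width: 0.0502
```

>>> {"api": "servo_tool", "payload": {
  "targets": [
    [40,0,0,0,0],
    [40,0,0,0,0],
    [40,0,0,0,0]
  ],
  "grip_force": 25
}}

```text
time_s: 3.98
tool_pos: [0.5718, -0.2741, 0.0288]
tool_rot: [180.0, 0.0, 117.2]
force: [-0.1, 1.3, 2.8]
grip_width: 0.0497
```

>>> {"api": "servo_tool", "payload": {
  "targets": [
    [40,0,0,-0.02,0],
    [40,0,0,-0.05,0],
    [40,0,0,-0.08,0],
    [40,0,0,-0.1,0],
    [40,0,0,-0.1,0]
  ]
}}

```text
time_s: 4.6
tool_pos: [0.5725, -0.2746, 0.1305]
tool_rot: [179.9, 0.2, 117.2]
force: [-0.4, 0.1, -3.6]
grip_width: 0.0499
```

Run:
```python
from h import *
c=imaging.read_camera("wrist");cv2.imwrite("pics/wrist2.png",c["frame"])
q=cloud(c)
o=monitor.get_obs()
d=q[...,:2]-o["tool_pos"][:2]
m=(abs(d[...,0])<.055)&(abs(d[...,1])<.055)&(q[...,2]>.145)&(q[...,2]<.165)
p=q[m];print(len(p),np.median(p[:,2]),cv2.minAreaRect((p[:,:2]*1000).astype(np.float32)))
go([.5499,.0758,.16],79.1)
```

```text
7968 0.15788599541273465 ((571.4472045898438, -269.9786376953125), (71.3641128540039, 54.714439392089844), 26.44333839416504)
shift x 0.3213 y 0.1405 z -0.0312 turn 0.6642 pos [ 0.5715 -0.2742  0.1288] rot [1.8000e+02 3.0000e-02 1.1715e+02] F [-0.77  0.24 -3.6 ] w 0.0498 t 4.65 q [ 47.  22. -29.  91.  12.  69.  42.]
```

View pics/wrist2.png

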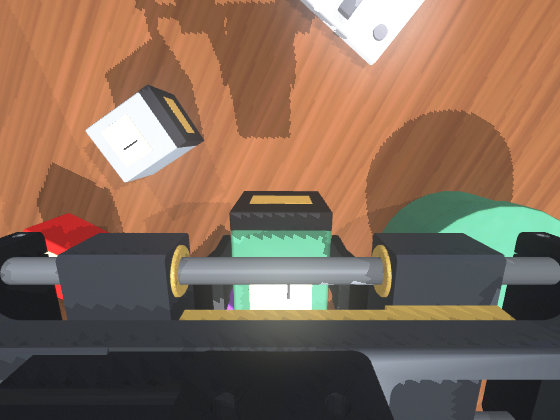

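>>> {"api": "servo_tool", "payload": {
  "targets": [
    [40,0.03,0.013,-0.025,0.1],
    [40,0.07,0.03,-0.038,0.22],
    [40,0.11,0.05,-0.038,0.34],
    [40,0.16,0.07,-0.038,0.46],
    [40,0.2,0.088,-0.038,0.58]
  ]
}}

```text
time_s: 5.28
tool_pos: [0.557, -0.0535, 0.1648]
tool_rot: [-179.8, -0.0, 83.8]
force: [1.1, 0.2, -3.2]
grip_width: 0.0496
```

Run:
```python
from h import *
go([.5507,.0797,.165],79.1)
```

```text
shift x 0.1318 y -0.0207 z -0.0002 turn 0.0816 pos [ 0.557  -0.0535  0.1648] rot [-1.7982e+02 -3.0000e-02  8.3780e+01] F [ 1.12  0.15 -3.18] w 0.0496 t 5.28 q [ 32.  12. -32. 100.   7.  71.  -9.]
```

>>> {"api": "servo_tool", "payload": {
  "targets": [
    [40,0.04,-0.006,0,0.03],
    [40,0.08,-0.013,0,0.06],
    [40,0.115,-0.018,0,0.082],
    [40,0.131,-0.0205,0,0.082],
    [40,0.131,-0.0205,0,0.082]
  ]
}}

```text
time_s: 5.9
tool_pos: [0.5514, 0.0769, 0.1657]
tool_rot: [-179.9, 0.0, 79.4]
force: [0.2, -0.3, -3.8]
grip_width: 0.05
```

```bash
cat > look.py <<'E'
from h import *
import sys
np.set_printoptions(precision=4,suppress=True)
k=sys.argv[1]
go([.5507,.0797,.063],79.1)
for n in ["side","scene","wrist"]:
    c=imaging.read_camera(n);np.savez(f"{n}{k}.npz",**c);f=c["frame"]
    if n=="side": f=cv2.resize(f[190:390,200:400],None,fx=3,fy=3,interpolation=cv2.INTER_CUBIC)
    if n=="scene": f=cv2.resize(f[150:350,250:450],None,fx=3,fy=3,interpolation=cv2.INTER_CUBIC)
    cv2.imwrite(f"pics/{n}{k}.png",f)
E
python3 look.py 3
```

```text
shift x 0.0026 y -0.0012 z 0.1027 turn 0.0047 pos [0.5514 0.0769 0.1657] rot [-179.91    0.03   79.37] F [ 0.21 -0.34 -3.84] w 0.05 t 5.9 q [ 22.  12. -37. 100.   8.  71. -27.]
```

View pics/side3.png

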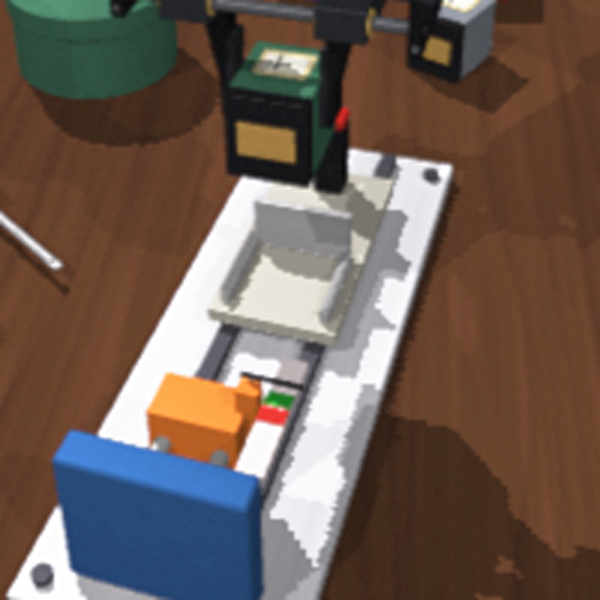

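View pics/wrist3.png

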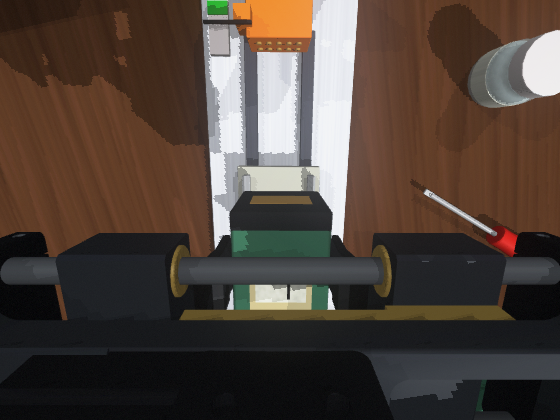

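>>> {"api": "servo_tool", "payload": {
  "targets": [
    [40,0.003,-0.001,0.02,0.004],
    [40,0.003,-0.001,0.04,0.004],
    [40,0.003,-0.001,0.06,0.004],
    [40,0.003,-0.001,0.075,0.004],
    [40,0.003,-0.001,0.075,0.004]
  ]
}}

```text
time_s: 6.68
tool_pos: [0.5503, 0.0794, 0.0896]
tool_rot: [-179.8, 0.0, 79.0]
force: [-0.7, -0.4, -2.7]
grip_width: 0.0499
```

```bash
python3 look.py 4
```

```text
shift x 0.0004 y 0.0003 z 0.0266 turn -0.0015 pos [0.5503 0.0794 0.0896] rot [-179.81    0.04   79.01] F [-0.7  -0.38 -2.69] w 0.0499 t 6.67 q [ 21.  17. -36. 104.  11.  63. -30.]
```

View pics/side4.png

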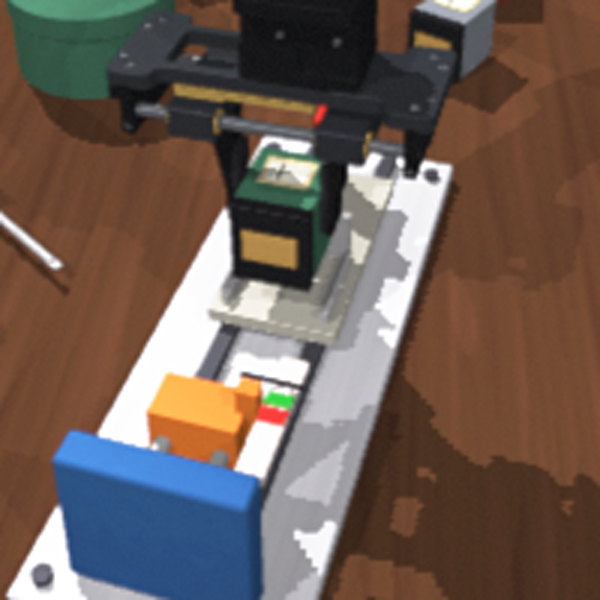

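View pics/scene4.png

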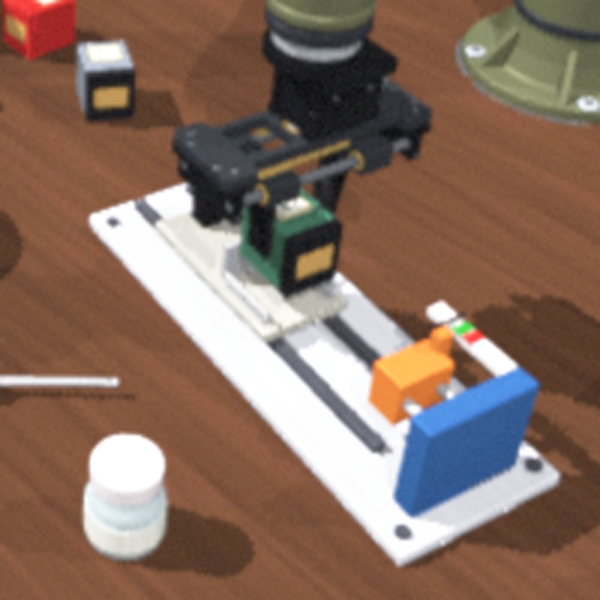

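View pics/wrist4.png

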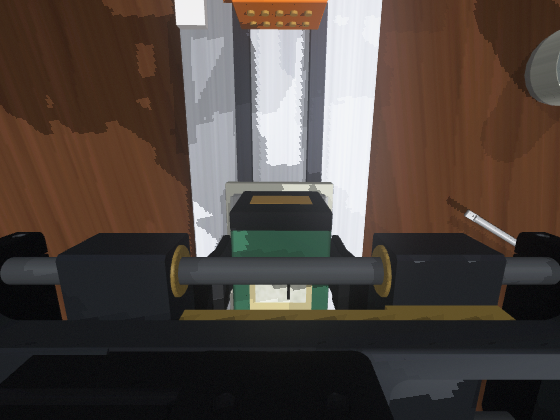

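The module is over the nest between the cheeks, connector towards the block. I'll lower it slowly.

>>> {"api": "servo_tool", "payload": {
  "targets": [
    [40,0,0,0.008,0],
    [40,0,0,0.016,0],
    [40,0,0,0.022,0],
    [40,0,0,0.026,0],
    [40,0,0,0.026,0]
  ]
}}

```text
time_s: 7.45
tool_pos: [0.5513, 0.0796, 0.0651]
tool_rot: [-180.0, 0.0, 79.0]
force: [0.3, -0.3, -2.9]
grip_width: 0.0501
```

>>> {"api": "servo_tool", "payload": {
  "targets": [
    [40,0,0,0.002,0],
    [40,0,0,0.003,0],
    [40,0,0,0.003,0]
  ]
}}

```text
time_s: 7.82
tool_pos: [0.5516, 0.0795, 0.0625]
tool_rot: [180.0, 0.0, 79.0]
force: [-0.1, -0.5, -3.4]
grip_width: 0.05
```

>>> {"api": "servo_tool", "payload": {
  "targets": [
    [40,0,0,0.001,0],
    [40,0,0,0.002,0],
    [40,0,0,0.002,0]
  ]
}}

```text
time_s: 8.2
tool_pos: [0.5517, 0.0796, 0.0607]
tool_rot: [180.0, 0.0, 79.0]
force: [-0.8, -0.5, -1.8]
grip_width: 0.0497
```

>>> {"api": "servo_tool", "payload": {
  "targets": [
    [40,0,0,0.001,0],
    [40,0,0,0.001,0]
  ]
}}

```text
time_s: 8.45
tool_pos: [0.5518, 0.0799, 0.0607]
tool_rot: [180.0, 0.0, 79.0]
force: [-3.8, -0.1, 5.6]
grip_width: 0.0498
```

It's seated, the force has turned upward. I'll release and rise.

>>> {"api": "servo_tool", "payload": {
  "targets": [
    [85,0,0,0,0],
    [85,0,0,0,0],
    [85,0,0,0,0],
    [85,0,0,0,0]
  ]
}}

```text
time_s: 8.95
tool_pos: [0.5516, 0.0795, 0.0595]
tool_rot: [180.0, 0.0, 79.0]
force: [-0.1, -0.3, -0.2]
grip_width: 0.073
```

>>> {"api": "servo_tool", "payload": {
  "targets": [
    [85,0,0,-0.01,0],
    [85,0,0,-0.03,0],
    [85,0,0,-0.055,0],
    [85,0,0,-0.08,0],
    [85,0,0,-0.1,0]
  ]
}}

```text
time_s: 9.57
tool_pos: [0.5523, 0.0798, 0.1622]
tool_rot: [179.9, -0.0, 79.0]
force: [-0.8, 0.0, -0.0]
grip_width: 0.0738
```

```bash
python3 look.py 5
python3 - <<'E'
from h import *
A=np.radians(79.1);sy=np.array([np.cos(A),np.sin(A)]);sx=np.array([sy[1],-sy[0]])
for n in ["scene","side","wrist"]:
    c=dict(np.load(f"{n}5.npz")); q=cloud(c)
    m=(abs(q[...,0]-.55)<.05)&(abs(q[...,1]-.08)<.05)&(q[...,2]>.08)&(q[...,2]<.095)
    p=q[m];print(n,"mod top",len(p),np.median(p[:,2]) if len(p) else 0,cv2.minAreaRect((p[:,:2]*1000).astype(np.float32)) if len(p) else 0)
    m=(abs(q[...,0]-.53)<.03)&(abs(q[...,1]+.03)<.03)&(q[...,2]>.088)&(q[...,2]<.1)
    p=q[m];print("post",len(p),cv2.minAreaRect((p[:,:2]*1000).astype(np.float32)) if len(p) else 0)
go([.5295,-.0303,.165],79.1)
E
```

```text
shift x -0.0004 y -0.0015 z 0.0992 turn -0.0015 pos [0.5523 0.0798 0.1622] rot [179.86  -0.02  79.01] F [-0.84  0.03 -0.03] w 0.0738 t 9.57 q [ 22.  12. -37. 100.   8.  70. -28.]
scene mod top 427 0.08820188068124857 ((550.6142578125, 80.75528717041016), (66.08162689208984, 51.54977798461914), 78.08206939697266)
post 56 ((529.4658813476562, -28.445987701416016), (21.599931716918945, 22.82884407043457), 84.23324584960938)
side mod top 674 0.08768482437194017 ((553.388671875, 80.44172668457031), (66.52152252197266, 49.706459045410156), 78.95272064208984)
post 54 ((533.00830078125, -28.886009216308594), (22.036073684692383, 16.304170608520508), 77.69721984863281)
wrist mod top 4254 0.08833258556726846 ((553.28173828125, 80.17630767822266), (63.47675704956055, 50.05504608154297), 78.73921203613281)
post 0 0
shift x -0.1124 y -0.0016 z -0.0039 turn -0.0018 pos [0.5525 0.0797 0.1611] rot [ 1.7983e+02 -2.0000e-02  7.9000e+01] F [-0.83 -0.05 -0.39] w 0.0742 t 9.72 q [ 22.  12. -37. 100.   8.  70. -28.]
```

View pics/side5.png

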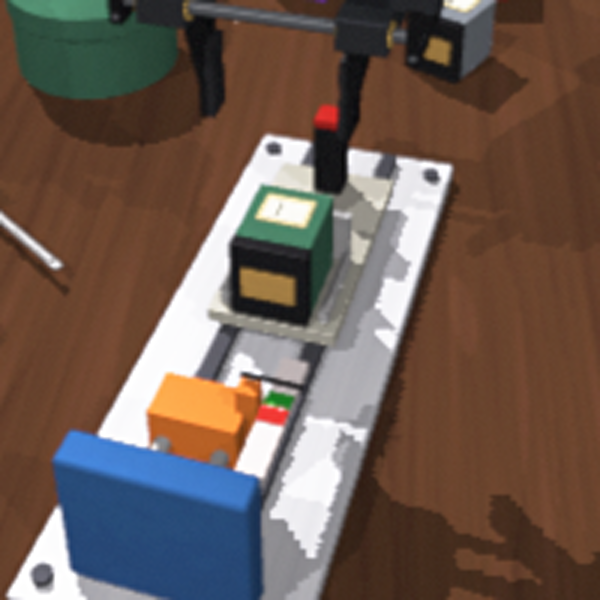

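View pics/wrist5.png

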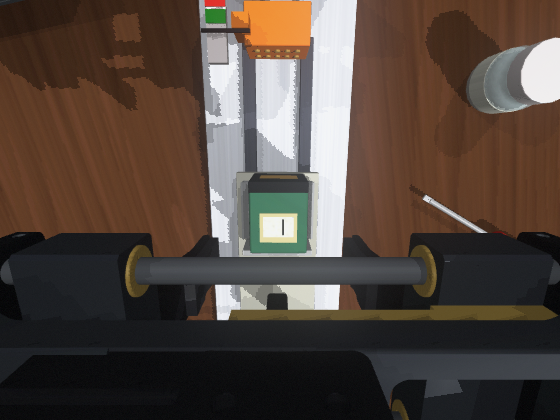

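>>> {"api": "servo_tool", "payload": {
  "targets": [
    [85,-0.03,-0.001,0,0],
    [85,-0.06,-0.001,0,0],
    [85,-0.09,-0.001,0,0],
    [85,-0.111,-0.001,0,0],
    [85,-0.111,-0.001,0,0]
  ]
}}

```text
time_s: 10.35
tool_pos: [0.5285, -0.0312, 0.1584]
tool_rot: [-179.9, 0.0, 78.8]
force: [-1.1, 0.1, 0.3]
grip_width: 0.074
```

```bash
python3 look.py 6
python3 - <<'E'
from h import *
for n in ["scene","side","wrist"]:
    c=dict(np.load(f"{n}6.npz")); q=cloud(c)
    m=(abs(q[...,0]-.53)<.03)&(abs(q[...,1]+.03)<.03)&(q[...,2]>.088)&(q[...,2]<.1)
    p=q[m];print("post",n,len(p),cv2.minAreaRect((p[:,:2]*1000).astype(np.float32)) if len(p) else 0)
go([.5305,-.0295,.058],79.0)
E
```

```text
shift x 0.1130 y 0.0002 z 0.0954 turn -0.0054 pos [ 0.5285 -0.0312  0.1584] rot [-179.89    0.05   78.79] F [-1.06  0.09  0.34] w 0.074 t 10.35 q [ 31.   8. -33. 104.   5.  69. -15.]
post scene 57 ((527.965576171875, -28.813888549804688), (23.36138153076172, 20.701400756835938), 84.85958862304688)
post side 79 ((530.3443603515625, -29.525470733642578), (22.226926803588867, 20.971986770629883), 79.15271759033203)
post wrist 665 ((530.3056640625, -29.916290283203125), (21.487911224365234, 20.709543228149414), 79.10723876953125)
shift x -0.0015 y 0.0015 z 0.1011 turn 0.0015 pos [ 0.5293 -0.0277  0.1591] rot [-1.7995e+02 -4.0000e-02  7.9090e+01] F [-0.29 -0.02  0.79] w 0.074 t 10.5 q [ 31.   8. -33. 104.   5.  69. -15.]
```

View pics/wrist6.png

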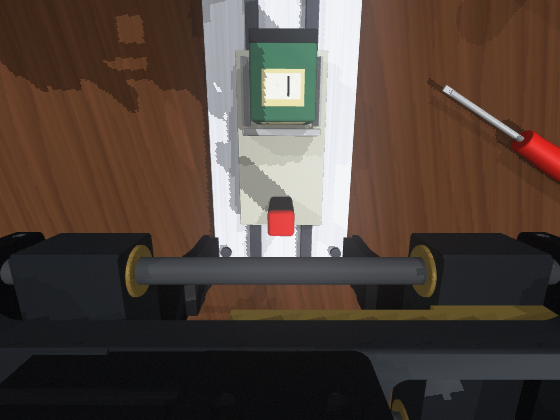

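The post is under the grasp (red top at (281,222)) and the module sits upright in the nest. I'll descend to the handle.

>>> {"api": "servo_tool", "payload": {
  "targets": [
    [85,-0.001,0.001,0.03,0],
    [85,-0.001,0.001,0.06,0],
    [85,-0.001,0.001,0.085,0],
    [85,-0.001,0.001,0.1,0],
    [85,-0.001,0.001,0.1,0]
  ]
}}

```text
time_s: 11.12
tool_pos: [0.5296, -0.0294, 0.0587]
tool_rot: [-179.9, -0.0, 79.1]
force: [0.5, -0.8, 0.0]
grip_width: 0.0739
```

>>> {"api": "servo_tool", "payload": {
  "targets": [
    [10,0,0,0,0],
    [10,0,0,0,0],
    [10,0,0,0,0],
    [10,0,0,0,0],
    [10,0,0,0,0]
  ],
  "grip_force": 35
}}

```text
time_s: 11.75
tool_pos: [0.5303, -0.0305, 0.0596]
tool_rot: [180.0, 0.0, 79.0]
force: [0.1, 1.1, 0.3]
grip_width: 0.0319
```

>>> {"api": "servo_tool", "payload": {
  "targets": [
    [10,0,0,0,0],
    [10,0,0,0,0],
    [10,0,0,0,0]
  ]
}}

```text
time_s: 12.12
tool_pos: [0.5288, -0.0302, 0.0593]
tool_rot: [-179.8, 0.0, 79.0]
force: [-5.1, 1.3, 4.8]
grip_width: 0.0217
```

```bash
cat > pose.py <<'E'
from h import *
np.set_printoptions(precision=4,suppress=True)
A=np.radians(79.1);sy=np.array([np.cos(A),np.sin(A)]);sx=np.array([sy[1],-sy[0]])
o=monitor.get_obs()
d=o["tool_pos"][:2]-np.array([.5302,-.0297])
print("travel y %.4f x %.4f z %.4f"%(d@sy,d@sx,o["tool_pos"][2]),"F along %.2f across %.2f up %.2f"%(o["force"][:2]@sy,o["force"][:2]@sx,o["force"][2]),"rot",o["tool_rot"],"w",o["grip_width"],"t",o["time_s"])
E
python3 pose.py
python3 - <<'E'
from h import *
A=np.radians(79.1);sy=np.array([np.cos(A),np.sin(A)]);sx=np.array([sy[1],-sy[0]])
# block face Y relative post: orange pixels in wrist3/5 and side0
for n in ["wrist3","wrist4","wrist5","side5","scene5"]:
    c=dict(np.load(n+".npz")); q=cloud(c);hsv=cv2.cvtColor(c["frame"],cv2.COLOR_BGR2HSV)
    d=q[...,:2]-np.array([.5302,-.0297]);Y=d@sy;X=d@sx
    m=(hsv[...,0]>6)&(hsv[...,0]<22)&(hsv[...,1]>150)&(abs(X)<.02)&(Y>.15)&(Y<.3)&(q[...,2]>.035)
    if m.sum(): print(n,m.sum(),np.percentile(Y[m],[1,5,10,50]),np.percentile(q[m][:,2],[5,50,95]))
E
```

```text
travel y -0.0008 x -0.0013 z 0.0593 F along 0.33 across -5.28 up 4.82 rot [-179.823    0.036   78.992] w 0.021704082055594504 t 12.125
wrist3 2495 [0.24571935 0.24599014 0.24613386 0.25592793] [0.06012058 0.08202362 0.08364702]
wrist4 1616 [0.24513346 0.24561077 0.2457462  0.24612999] [0.04698985 0.0719471  0.08227798]
wrist5 2839 [0.2458371  0.24603526 0.24620384 0.25827222] [0.06154569 0.08206896 0.08357949]
side5 578 [0.24729699 0.24999143 0.2527759  0.27102602] [0.06116138 0.08096926 0.08289925]
scene5 263 [0.24902111 0.25265077 0.25451    0.27124406] [0.05339077 0.08088626 0.08392167]
```

Contact is expected at about 0.102 m of travel, seated at about 0.106 m, and 10 N at about 0.114 m. First the approach.

>>> {"api": "servo_tool", "payload": {
  "targets": [
    [10,0.006,0,0,0],
    [10,0.016,0,0,0],
    [10,0.028,0,0,0],
    [10,0.04,0,0,0],
    [10,0.05,0,0,0]
  ]
}}

```text
time_s: 12.75
tool_pos: [0.5385, 0.0189, 0.0593]
tool_rot: [-179.8, 0.1, 79.0]
force: [-4.4, -0.4, 4.1]
grip_width: 0.0219
```

```bash
python3 pose.py
```

```text
travel y 0.0493 x -0.0010 z 0.0593 F along -1.20 across -4.27 up 4.13 rot [-179.8493    0.0605   78.9916] w 0.021922141011552237 t 12.75
```

>>> {"api": "servo_tool", "payload": {
  "targets": [
    [10,0.01,0,0,0],
    [10,0.02,0,0,0],
    [10,0.03,0,0,0],
    [10,0.038,0,0,0],
    [10,0.043,0,0,0]
  ]
}}

```text
time_s: 13.38
tool_pos: [0.547, 0.0615, 0.0594]
tool_rot: [-179.9, 0.0, 79.0]
force: [-6.1, -0.1, 4.6]
grip_width: 0.0215
```

```bash
python3 pose.py; python3 look.py 7
```

```text
travel y 0.0927 x -0.0007 z 0.0594 F along -1.25 across -5.99 up 4.61 rot [-179.8804    0.0272   79.0194] w 0.021512364441369815 t 13.375
shift x 0.0186 y 0.0002 z -0.0036 turn -0.0014 pos [0.547  0.0615 0.0594] rot [-179.88    0.03   79.02] F [-6.12 -0.1   4.61] w 0.0215 t 13.38 q [ 21.  18. -35. 107.  12.  59. -29.]
```

View pics/side7.png

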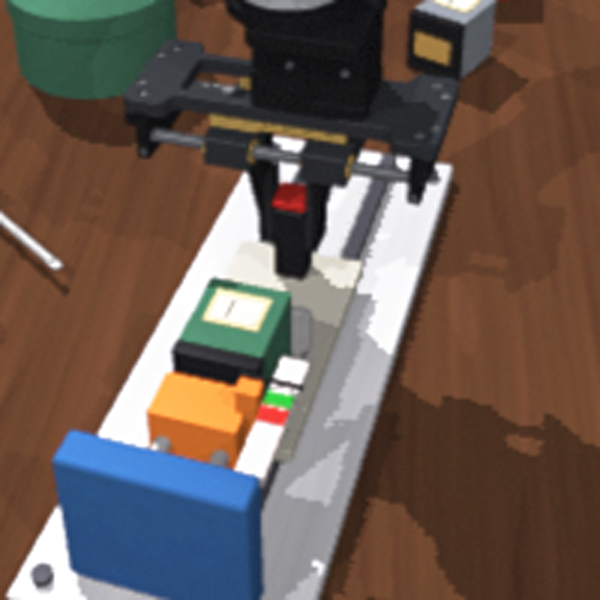

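View pics/wrist7.png

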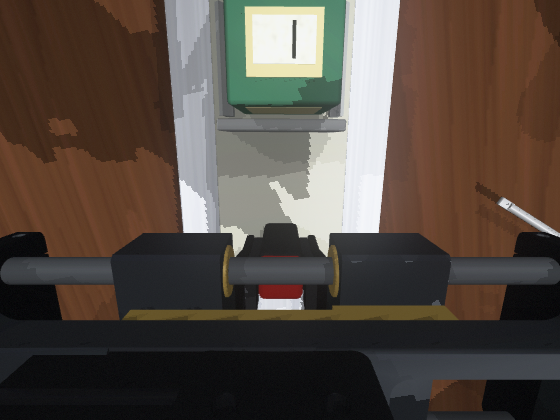

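>>> {"api": "servo_tool", "payload": {
  "targets": [
    [10,0.0025,0,0,0],
    [10,0.005,0,0,0],
    [10,0.007,0,0,0],
    [10,0.009,0,0,0],
    [10,0.01,0,0,0]
  ]
}}

```text
time_s: 14.15
tool_pos: [0.5489, 0.0707, 0.0594]
tool_rot: [-179.9, 0.0, 79.0]
force: [-6.9, -0.6, 4.6]
grip_width: 0.0218
```

```bash
python3 pose.py
```

```text
travel y 0.1021 x -0.0007 z 0.0594 F along -1.85 across -6.68 up 4.60 rot [-179.8795    0.0478   78.9988] w 0.02175908453178486 t 14.15
```

>>> {"api": "servo_tool", "payload": {
  "targets": [
    [10,0.001,0,0,0],
    [10,0.002,0,0,0],
    [10,0.003,0,0,0],
    [10,0.004,0,0,0],
    [10,0.004,0,0,0]
  ]
}}

```text
time_s: 14.78
tool_pos: [0.5495, 0.0738, 0.0594]
tool_rot: [-179.9, 0.1, 79.0]
force: [-6.0, -2.4, 5.3]
grip_width: 0.0218
```

```bash
python3 pose.py; python3 look.py 8
```

```text
travel y 0.1053 x -0.0007 z 0.0594 F along -3.54 across -5.43 up 5.26 rot [-179.8616    0.1063   78.9703] w 0.021758260312942708 t 14.775
shift x 0.0060 y 0.0001 z -0.0036 turn -0.0023 pos [0.5495 0.0738 0.0594] rot [-179.86    0.11   78.97] F [-6.   -2.45  5.26] w 0.0218 t 14.78 q [ 20.  18. -35. 106.  12.  59. -31.]
```

View pics/side8.png

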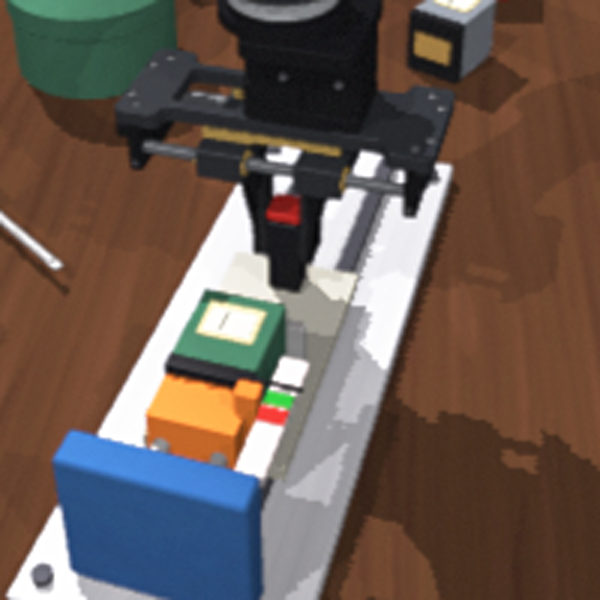

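The module has met the block, with about 2 N net of friction. I'll continue in small steps.

>>> {"api": "servo_tool", "payload": {
  "targets": [
    [10,0.001,0,0,0],
    [10,0.002,0,0,0],
    [10,0.003,0,0,0],
    [10,0.003,0,0,0],
    [10,0.003,0,0,0]
  ]
}}

```text
time_s: 15.55
tool_pos: [0.55, 0.0767, 0.0594]
tool_rot: [-179.9, 0.1, 79.0]
force: [-7.1, -2.6, 5.4]
grip_width: 0.0214
```

```bash
python3 pose.py
```

```text
travel y 0.1082 x -0.0007 z 0.0594 F along -3.87 across -6.46 up 5.37 rot [-179.8609    0.1111   78.9651] w 0.02144453417216117 t 15.55
```

>>> {"api": "servo_tool", "payload": {
  "targets": [
    [10,0.001,0,0,0],
    [10,0.002,0,0,0],
    [10,0.003,0,0,0],
    [10,0.003,0,0,0],
    [10,0.003,0,0,0]
  ]
}}

```text
time_s: 16.18
tool_pos: [0.5504, 0.0785, 0.0594]
tool_rot: [-179.8, 0.2, 78.9]
force: [-8.6, -2.9, 6.9]
grip_width: 0.0222
```

```bash
python3 pose.py; python3 look.py 9
```

```text
travel y 0.1101 x -0.0006 z 0.0594 F along -4.50 across -7.91 up 6.89 rot [-179.8416    0.1988   78.9341] w 0.02219199859252696 t 16.175
shift x 0.0012 y 0.0001 z -0.0036 turn -0.0029 pos [0.5504 0.0785 0.0594] rot [-179.84    0.2    78.93] F [-8.62 -2.93  6.89] w 0.0222 t 16.18 q [ 19.  19. -35. 106.  12.  59. -32.]
```

View pics/side9.png

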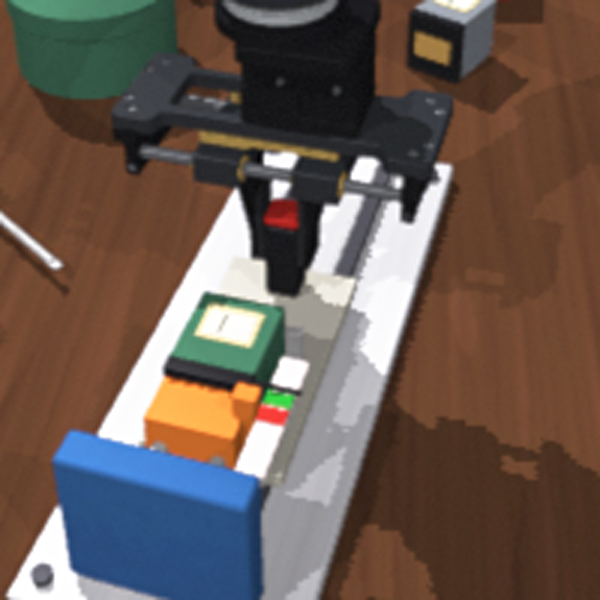

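View pics/wrist9.png

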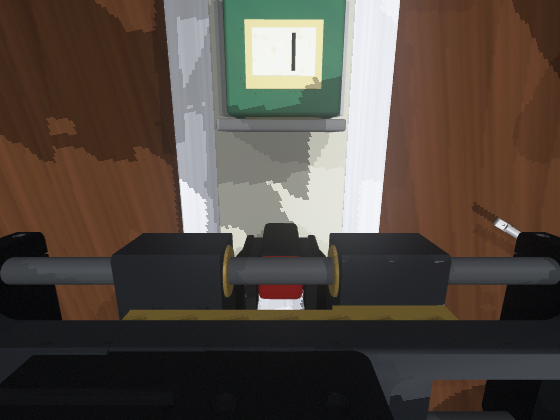

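The wall gap has closed, so the module is seated. I'll push on.

>>> {"api": "servo_tool", "payload": {
  "targets": [
    [10,0.001,0,0,0],
    [10,0.002,0,0,0],
    [10,0.003,0,0,0],
    [10,0.004,0,0,0],
    [10,0.004,0,0,0]
  ]
}}

```text
time_s: 16.95
tool_pos: [0.5509, 0.0809, 0.0593]
tool_rot: [-179.8, 0.3, 78.9]
force: [-8.8, -6.7, 8.9]
grip_width: 0.022
```

```bash
python3 pose.py
```

```text
travel y 0.1126 x -0.0006 z 0.0593 F along -8.23 across -7.33 up 8.85 rot [-179.807     0.3258   78.8928] w 0.021967396914693776 t 16.95
```

>>> {"api": "servo_tool", "payload": {
  "targets": [
    [10,0.001,0,0,0],
    [10,0.002,0,0,0],
    [10,0.003,0,0,0],
    [10,0.003,0,0,0],
    [10,0.003,0,0,0]
  ]
}}

```text
time_s: 17.58
tool_pos: [0.5512, 0.0827, 0.0593]
tool_rot: [-179.8, 0.4, 78.9]
force: [-10.1, -8.5, 9.8]
grip_width: 0.0216
```

```bash
python3 pose.py; python3 look.py 10; python3 pose.py
```

```text
travel y 0.1144 x -0.0006 z 0.0593 F along -10.24 across -8.35 up 9.85 rot [-179.7847    0.4171   78.8593] w 0.02158930366506969 t 17.575
shift x -0.0031 y 0.0001 z -0.0037 turn -0.0042 pos [0.5512 0.0827 0.0593] rot [-179.78    0.42   78.86] F [-10.13  -8.47   9.85] w 0.0216 t 17.57 q [ 19.  19. -35. 106.  13.  60. -32.]
travel y 0.1144 x -0.0006 z 0.0594 F along -9.92 across -7.91 up 9.45 rot [-179.7877    0.4185   78.8616] w 0.021795839202017105 t 17.725
```

View pics/side10.png

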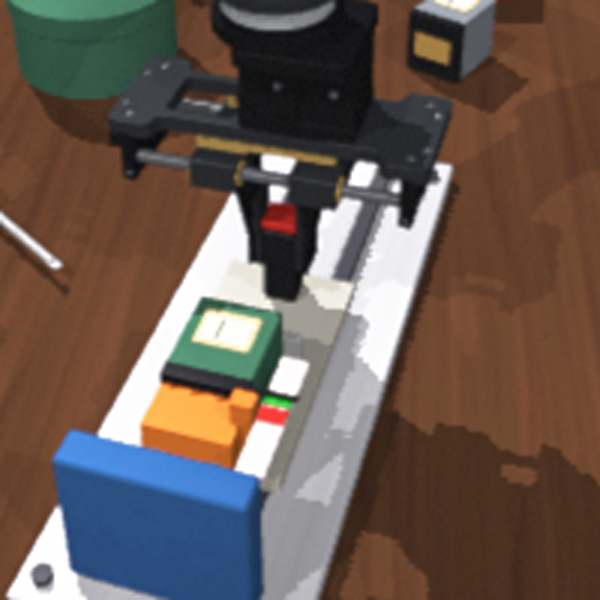

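```bash
cat > blk.py <<'E'
from h import *
import sys
A=np.radians(79.1);sy=np.array([np.cos(A),np.sin(A),0])
def meas(n,k,box,p0):
    a=dict(np.load(f"{n}5.npz"));b=dict(np.load(f"{n}{k}.npz"))
    def org(c):
        h=cv2.cvtColor(c["frame"],cv2.COLOR_BGR2HSV).astype(float); f=c["frame"].astype(np.float32)
        return np.clip((f[...,2]-f[...,0])/200,0,1)*((h[...,0]<22))
    J=(proj(a,p0+sy*.01)-proj(a,p0))/10
    u0,v0,u1,v1=box
    A_=org(a)[v0:v1,u0:u1].astype(np.float32);
    best=[]
    B_=org(b)[v0:v1,u0:u1].astype(np.float32)
    for mm in np.arange(0,16,.25):
        M=np.float32([[1,0,J[0]*mm],[0,1,J[1]*mm]])
        W=cv2.warpAffine(A_,M,(A_.shape[1],A_.shape[0]),borderMode=cv2.BORDER_REPLICATE)
        best.append((float(((W-B_)**2).sum()),mm))
    best.sort();print(n,k,"px/mm",np.round(J,3),best[:3])
k=sys.argv[1]
p=np.array([.58,.225,.08])
for n in ["side","scene"]:
    a=dict(np.load(f"{n}5.npz")); u,v=proj(a,p).astype(int)
    # top/pointer-side area
    meas(n,k,(u-22,v-22,u+26,v+8) if n=="side" else (u-22,v-22,u+24,v+24),p)
E
for k in 7 8 9 10; do python3 blk.py $k; done
python3 - <<'E'
from h import *
for k in (5,10):
    c=dict(np.load(f"scene{k}.npz"));f=c["frame"][230:310,370:450]
    g=dict(np.load(f"side{k}.npz"))["frame"][300:360,240:310]
    cv2.imwrite(f"pics/ptr{k}.png",np.hstack([cv2.resize(f,(400,400),interpolation=cv2.INTER_CUBIC),cv2.resize(g,(400,400),interpolation=cv2.INTER_CUBIC)]))
E
```

```text
side 7 px/mm [-0.222  0.47 ] [(9.863374710083008, np.float64(0.0)), (11.291378021240234, np.float64(0.25)), (12.843913078308105, np.float64(0.5))]
scene 7 px/mm [0.314 0.287] [(24.399824142456055, np.float64(0.0)), (25.255449295043945, np.float64(0.25)), (27.137582778930664, np.float64(0.5))]
side 8 px/mm [-0.222  0.47 ] [(5.457404136657715, np.float64(0.75)), (5.70958137512207, np.float64(1.0)), (5.794683456420898, np.float64(0.5))]
scene 8 px/mm [0.314 0.287] [(19.637699127197266, np.float64(0.75)), (19.655014038085938, np.float64(0.5)), (19.970767974853516, np.float64(1.0))]
side 9 px/mm [-0.222  0.47 ] [(10.601475715637207, np.float64(2.75)), (10.627679824829102, np.float64(2.5)), (10.984771728515625, np.float64(3.0))]
scene 9 px/mm [0.314 0.287] [(24.567955017089844, np.float64(2.0)), (24.590007781982422, np.float64(2.25)), (24.898069381713867, np.float64(1.75))]
side 10 px/mm [-0.222  0.47 ] [(23.548242568969727, np.float64(6.75)), (23.63898468017578, np.float64(7.0)), (23.787193298339844, np.float64(6.0))]
scene 10 px/mm [0.314 0.287] [(41.989444732666016, np.float64(5.75)), (42.17854690551758, np.float64(5.5)), (42.19134521484375, np.float64(6.0))]
```

View pics/ptr10.png

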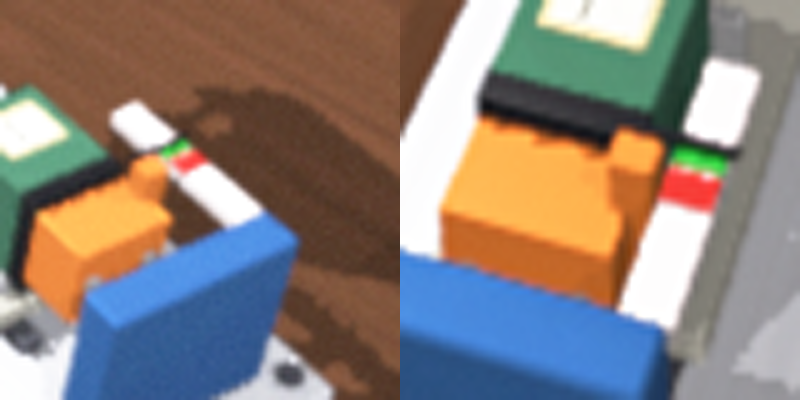

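View pics/ptr5.png

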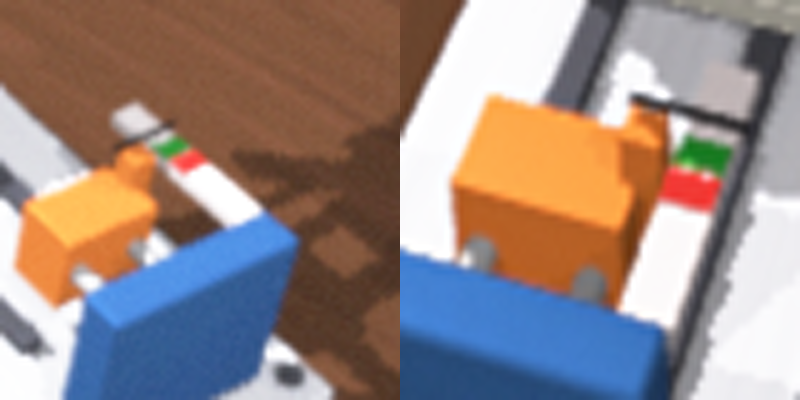

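The pointer has just entered the green band, with the block in about 6–7 mm. I need roughly 2 mm more.

>>> {"api": "servo_tool", "payload": {
  "targets": [
    [10,0.001,0,0,0],
    [10,0.002,0,0,0],
    [10,0.003,0,0,0],
    [10,0.003,0,0,0],
    [10,0.003,0,0,0]
  ]
}}

```text
time_s: 18.35
tool_pos: [0.5516, 0.0845, 0.0594]
tool_rot: [-179.8, 0.5, 78.8]
force: [-11.2, -9.8, 11.3]
grip_width: 0.0221
```

```bash
python3 pose.py; python3 look.py 11; python3 blk.py 11; python3 pose.py
python3 - <<'E'
from h import *
for k in (11,):
    c=dict(np.load(f"scene{k}.npz"));f=c["frame"][230:310,370:450]
    g=dict(np.load(f"side{k}.npz"))["frame"][300:360,240:310]
    cv2.imwrite(f"pics/ptr{k}.png",np.hstack([cv2.resize(f,(400,400),interpolation=cv2.INTER_CUBIC),cv2.resize(g,(400,400),interpolation=cv2.INTER_CUBIC)]))
E
```

```text
travel y 0.1162 x -0.0006 z 0.0594 F along -11.77 across -9.14 up 11.27 rot [-179.765     0.5178   78.8242] w 0.02214009763207766 t 18.35
shift x -0.0049 y 0.0001 z -0.0036 turn -0.0048 pos [0.5516 0.0845 0.0594] rot [-179.76    0.52   78.82] F [-11.2   -9.83  11.27] w 0.0221 t 18.35 q [ 18.  19. -35. 105.  13.  60. -33.]
side 11 px/mm [-0.222  0.47 ] [(28.908945083618164, np.float64(8.0)), (29.147714614868164, np.float64(7.75)), (29.23082160949707, np.float64(8.25))]
scene 11 px/mm [0.314 0.287] [(48.39344024658203, np.float64(8.0)), (48.468589782714844, np.float64(8.25)), (48.68618392944336, np.float64(7.75))]
travel y 0.1162 x -0.0006 z 0.0593 F along -11.13 across -8.13 up 11.28 rot [-179.7636    0.5149   78.829 ] w 0.021659299447894555 t 18.5
```

View pics/ptr11.png

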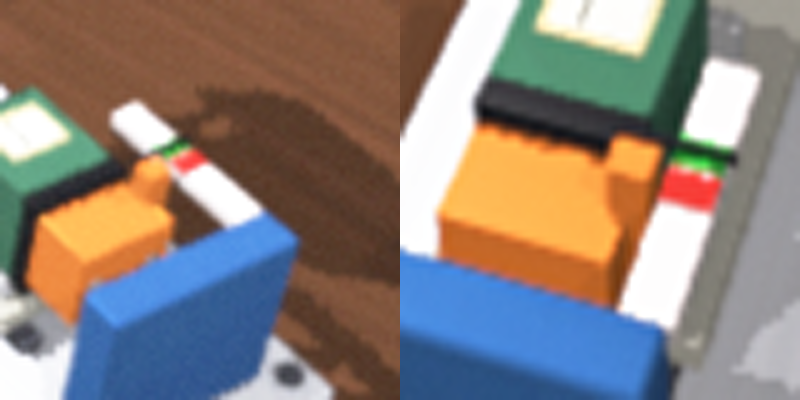

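View pics/scene11.png

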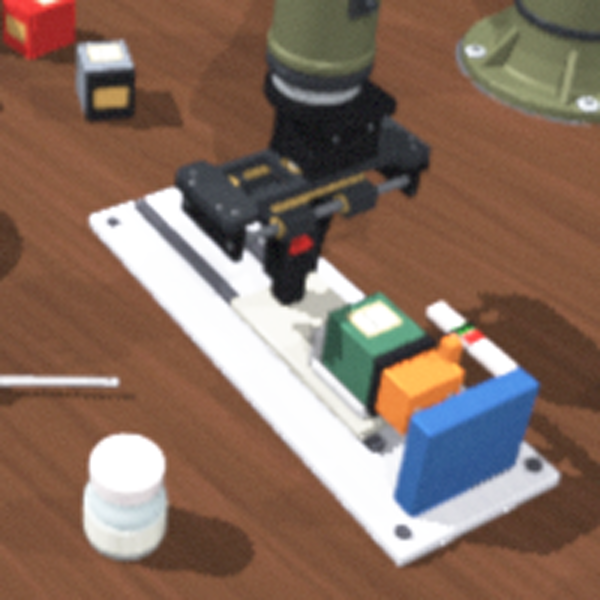

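The pointer is in the green band. The block is in about 8 mm and the wrist force along the slide is about 11 N including friction. I'll hold briefly to confirm it's steady, then hand in.

>>> {"api": "servo_tool", "payload": {
  "targets": [
    [10,0,0,0,0],
    [10,0,0,0,0],
    [10,0,0,0,0],
    [10,0,0,0,0],
    [10,0,0,0,0]
  ]
}}

```text
time_s: 19.12
tool_pos: [0.5516, 0.0845, 0.0593]
tool_rot: [-179.8, 0.5, 78.8]
force: [-11.0, -9.5, 11.2]
grip_width: 0.0219
```

```bash
python3 pose.py; python3 look.py 12 >/dev/null; python3 blk.py 12; python3 pose.py
```

```text
travel y 0.1162 x -0.0006 z 0.0593 F along -11.40 across -8.97 up 11.19 rot [-179.7627    0.516    78.8265] w 0.021860986850831945 t 19.125
side 12 px/mm [-0.222  0.47 ] [(28.942668914794922, np.float64(8.0)), (29.181442260742188, np.float64(7.75)), (29.26415252685547, np.float64(8.25))]
scene 12 px/mm [0.314 0.287] [(48.42310333251953, np.float64(8.0)), (48.46881103515625, np.float64(8.25)), (48.7384147644043, np.float64(7.75))]
travel y 0.1162 x -0.0006 z 0.0593 F along -12.09 across -8.88 up 11.23 rot [-179.7619    0.5182   78.83  ] w 0.02151394628231144 t 19.275
```

```bash
python3 -c "
from cell import ticket
print(ticket.sign_off())"
```

```text
the job is handed in; nothing more can be done
None
```

The green module is upright in the nest with its connector end on the contact block. I handed the job in at about 19 s, with the gripper still holding the handle and pushing.

- **Push:** The last pictures from both outside cameras put the block about 8.0 mm in, which is about 9.6 N. The pointer is in the green band.
- **Wrist force:** It read about 11–12 N along the slide, of which about 1.2 N is carriage friction. The position did not move over the last 0.75 s hold.
- **Seating:** In the pictures, the gap to the back wall had closed and the module stood upright.
- **Side loads:** The gripped handle also shows about 9 N across the slide and 11 N upwards. These come from slight gripper misalignment and stay well under the limits.
- **Other things:** I moved nothing else. The grey module, jar and screwdriver looked undisturbed in the last pictures, but I did not measure them.

The first camera estimate of the block (before the last push) differed between the two cameras, 5.75 mm against 6.75 mm. They agreed on the last two readings.

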